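Lamp on, counter set, first cell tallied

ROBOT

A 6-joint arm with a two-finger parallel gripper is mounted at the origin on the work surface. World frame = base frame: x ahead of the robot, y to its left, z up, the work surface at z = 0. Lengths are in m, angles in degrees, forces in N, time in s.
With the tool pointing down it reaches from about 0.35 to 0.975 m from the base axis. Payload 17.4 kg.
Tool frame: the origin (TCP) lies midway between the tips of the shut fingers; the grasp point (between the pads) lies 19 mm behind it; z points along the fingers, y is the line along which they close (so a half turn about z gives the same grasp; the last joint's range is limited). The gripper opens to 85 mm and grips with 20 to 120 N. Pads are 22 mm wide; open, the fingers measure 114 mm over their backs; the gripper's body (76 mm by 85 mm) begins 54 mm behind the grasp point. The pads swing forward as they close: fully open they stand 13 mm farther back than shut.
Start: joints at [69.855, 6.646, 82.598, -0, 90.757, -2.166], TCP at [0.208, 0.642, 0.205] pointing down, gripper open.
Joint ranges: [-162.19, 162.19], [-47.58, 125.68], [4.15, 143.07], [-65.23, 245.23], [0.69, 171.88], [-170.13, 170.13]. Speed limits (degrees/s): [108.29, 108.29, 127.2, 180, 180, 180].

INTERFACE

Orientations are given as a 3x3 rotation matrix whose columns are the frame's x, y, z axes.
In Python, from cell import sensors, vision, env gives the robot as it stands. The module is installed in compiled form; this text tells all that it offers.
- The arm moves only by the tool jog_arm, never from a script. Its argument "deltas" is a list of rows, each an object with "xyz": the shift along the tool's x, y, z in units of 1000 mm (1.0 is 1000 mm), a list of three; "delta_rot": the turn, a rotation vector about the tool's x, y, z in units of 180 degrees (1.0 is 180 degrees), a list of three; "grip": the opening, from 0 (shut) to 1 (fully open). A call has 1 to 12 rows; each row is the pose to reach, as a shift and turn from the pose commanded when the call began, along the tool's axes at that moment, turning the shorter way round; what a row does not reach only later rows make up. A row lasts 1/10 s, in which the tool goes at most 50 mm and 8.59 degrees, less where a joint would pass 70% of its speed; a pose out of reach is approached as far as the arm can. A call with a number of a shift or a turn outside -1 to 1 is refused whole. A call with a gripper value outside its range is refused whole. The fingers move at their own pace and stop on an object; the grip force is fixed at half the most. Time passes only in rows, so rows that repeat a pose let the fingers close. It gives the time, the measured TCP pose, the force, the opening and the grip force at its end, in the units of the state.
- sensors.sense(): the state, without advancing time (a new reading comes with each control period).
- vision.camera(name): name is "scene" or "top"; returns the picture (480x640x3 uint8, red, green, blue); there is no depth.
- vision.camera_params(name): a dict with "intrinsics" (3x3 intrinsics, pixels), "R" (3x3) and "t" (3): a world point X has camera coordinates R X + t. Camera axes: x right, y down, z forward; pixel columns grow to the right and rows downward; lengths in m; the calibration is good to about 2 mm. A picture is of the moment at which its call begins. camera_params takes no time and is no camera call.
- env.sign_off(): hands the job in; it is judged then, once.
The state is a dict: "time_s": time; "qpos": joint angles; "dq": joint speeds; "joint_torque": joint torques, N m; "tcp_pos": TCP position; "ee_rot": TCP orientation; "wrist_force": force on the tool from outside, world axes, zero at the start; "moment": the same for the moment, N m; "gripper_width": finger opening in m; "gripper_force": force on a finger pad.
Only numpy, scipy, OpenCV 4.12 (cv2) and the standard library are available. Lean on these libraries where they do the work, as an engineer would, in place of code of your own. Each camera call takes 0.05 s, during which the arm holds its last target. There are 200 camera calls.

TASK

Get the counting station going with shut fingertips, in this order: push down the raised far end of the larger rocker on the grey power box until it is fully over and the microscope lamp is on; press the long bar key of the white cell counter fully so that it stays down; then press the round key fully and let it come back up to tally the first cell. Do not work the small rocker or the square and plus-shaped keys, and leave everything else on the bench where it stands: nothing is to be picked up.

Things in the scene. Friction and masses are not known exactly. Their poses are not given: they have to be found in the camera images.
- power_box: fixed grey lamp power box, 110 (its x) x 130 (its y) x 50 mm tall; origin at the centre of its underside. On top, side by side along its y, 57 mm apart, are two grey rocker switches in black frames, a large and a small one; which is on which side varies
- rocker_large (a joint): large rocker (paddle 44 x 24 x 8 mm, long way along the box's x, hinge line along the box's y, hinge 63 mm above the bench). 0 rad = off: its end towards the box's +x is raised, about 8 mm higher than the other (the box is turned at most 46 degrees, so this is always the end farther from the robot). 0.4 rad = fully on: that end is down. It turns with a friction of 0.04 N m (about 3 N at the point below) and stays where it is left; counts as on above 0.32
- rocker_large_end (a point): point on the top face of the large rocker's raised end, 15 mm from the hinge towards +x of the box, on the middle line; it moves down about 6 mm as the rocker goes from off to on; when off it is 70 mm above the bench
- rocker_small (a joint): small rocker (paddle 26 x 13 x 8 mm), same sense as the large one; it starts off and must be left off
- rocker_small_end (a point): point on the top face of the small rocker's raised end, 9 mm from its hinge
- counter: fixed white cell counter, 130 (its x) x 235 (its y) mm, panel 36 mm above the bench, with a display ridge 30 mm deep and 68 mm tall along its far (+x) edge (the counter is turned at most 20 degrees); origin at the centre of its underside. Four white keys, each on a black plate, stand in one row along its y, 50 mm apart, 18 mm nearer than the origin (-x); which key is in which place varies. All key tops are 55.5 mm above the bench and travel 6 mm straight down
- key_bar (a joint): long bar key, top 44 mm (along the counter's x) x 14 mm; 0 = up, 0.006 m = fully down. It moves against 2.5 N and stays down once pressed; counts as down above 0.0045
- key_bar_top (a point): centre of the bar key's top; axes as the counter's
- key_round (a joint): round key, top 22 mm across; 0 = up, 0.006 m = fully down. Sprung: 2 N to start, 5 N fully down, comes back up by itself; counts as pressed above 0.0045
- key_round_top (a point): centre of the round key's top; axes as the counter's
- key_square (a joint): square key, top 20 x 20 mm, sprung like the round one; not to be pressed
- key_square_top (a point): centre of the square key's top
- key_cross (a joint): plus-shaped key, top 26 x 26 mm with 9 mm arms, sprung like the round one; not to be pressed
- key_cross_top (a point): centre of the plus-shaped key's top
- oil_bottle: bystander: small amber dropper bottle, 28 mm across, 60 mm tall; origin at the centre of its foot
- stain_jar: bystander: amber jar with a white lid, 50 mm across, 60 mm tall; origin at the centre of its foot
- petri_dish: bystander: clear shut petri dish, 90 mm across, 17 mm tall; origin at the centre of its underside
- slide_box: bystander: flat grey and white slide box, 40 x 90 x 23 mm; origin at the centre of its underside
- marker: bystander: marker pen lying down, 135 mm long, 12 mm thick; origin under its middle, pen along its x
- beaker: bystander: small glass beaker, 52 mm across, 55 mm tall; origin at the centre of its foot
- tape_roll: bystander: roll of paper tape lying flat, 60 mm across, 19 mm tall; origin at the centre of its underside

How it is judged (in metres and radians):
On the way, in this order (a step that is already met when the one before it is completed fails the run):
1. the large rocker is switched on (value of joint rocker_large above 0.32 rad and value of joint each of key_bar, key_round below 0.0015 m), for 0.1 s.
2. the bar key is pressed down (value of joint rocker_large above 0.32 rad and value of joint key_bar above 0.0045 m and value of joint key_round below 0.0015 m), for 0.1 s.
3. the round key is pressed fully (value of joint rocker_large above 0.32 rad and value of joint each of key_bar, key_round above 0.0045 m), for 0.05 s.
4. the round key has come back up (all of step 2), for 0.1 s.
At the end, for the whole second after the job is handed in: large rocker on (above 0.32 rad), small rocker still off (below 0.08 rad), bar key down (over 4.5 mm), the other three keys up (within 1.5 mm), every bystander within 20 mm of where it stood (all of step 4 and value of joint rocker_small below 0.08 rad and value of joint each of key_square, key_cross below 0.0015 m and distance of each of oil_bottle, stain_jar, petri_dish, slide_box, marker, beaker, tape_roll from where it was at the start of the episode below 0.02 m); the robot touches nothing.
It fails at once if the bar key was pressed before the large rocker was on (value of joint key_bar above 0.003 m and value of joint rocker_large below 0.3 rad).
It fails at once if the round key was pressed before the large rocker was on and the bar key down (value of joint key_round above 0.003 m and (value of joint rocker_large below 0.3 rad or value of joint key_bar below 0.004 m)).
It fails at once if the square or plus-shaped key was pressed (value of joint any of key_square, key_cross above 0.003 m).
It fails at once if the small rocker was worked (value of joint rocker_small above 0.12 rad).
It fails at once if a bystander was moved, lifted or carried more than 20 mm (distance of any of oil_bottle, stain_jar, petri_dish, slide_box, marker, beaker, tape_roll from where it was at the start of the episode above 0.02 m).
It also fails if it takes over 50 s, if anything falls off the work surface, if the arm or the gripper's body presses on something with over 40 N, if the wrist force passes 120 N, or if a joint passes its speed limit or range.

## Working session

There is one attempt and no reset: what is moved stays moved. The work goes in short steps, Python scripts to look and compute and a tool call to move; the robot and the scene stay as the last step left them, time stands still between calls to the robot, and variables do not carry over. Pictures are saved under pics/ and viewed, at most 10 in all, crops included, and the job is handed in when it is done.

Besides the shell and the picture viewer there is one more tool, called after "Call:" by a JSON object that holds its "name" and its "arguments", one argument or row to a line. jog_arm: Moves the arm, as the interface text tells. Shifts and turns lie within -1 to 1; 1 stands for 1000 mm of shift or 180 degrees of turn. Its arguments: {"type":"object","properties":{"deltas":{"type":"array"}},"required":["deltas"]}

```bash
mkdir -p pics; cat > h.py <<'E'
import numpy as np, cv2
from cell import sensors, vision, env
def snap(n,f):
    im=vision.camera(n); cv2.imwrite(f,im[:,:,::-1]); return im
def ray(n,uv,z):
    p=vision.camera_params(n); K,R,t=[np.array(p[k]) for k in("intrinsics","R","t")]
    d=R.T@np.linalg.solve(K,[uv[0],uv[1],1]); c=-R.T@t
    return c+d*(z-c[2])/d[2]
def proj(n,X):
    p=vision.camera_params(n); K,R,t=[np.array(p[k]) for k in("intrinsics","R","t")]
    q=K@(R@np.array(X)+t); return q[:2]/q[2]
E
python3 - <<'E'
from h import *
for n in("scene","top"):
    snap(n,f"pics/{n}0.png"); p=vision.camera_params(n); print(n,-np.array(p["R"]).T@p["t"],np.array(p["intrinsics"])[0,0])
s=sensors.sense(); print(np.round(s["ee_rot"],3),s["tcp_pos"],s["time_s"])
E
```

```text
scene [1.14419037 0.51414685 0.8179619 ] 580.6123673548848
top [0.32983993 0.01629139 1.30169052] 581.5599551890018
[[-0.951  0.309 -0.   ]
 [ 0.309  0.951 -0.001]
 [ 0.    -0.001 -1.   ]] [0.20828532 0.64185629 0.20435057] 0.1
```

View pics/scene0.png

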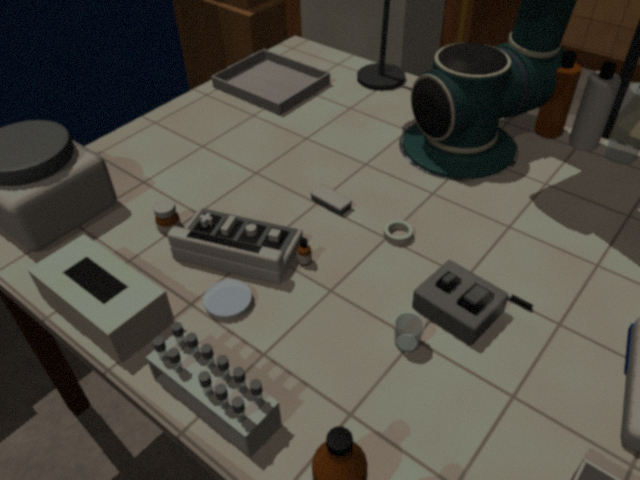

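View pics/top0.png

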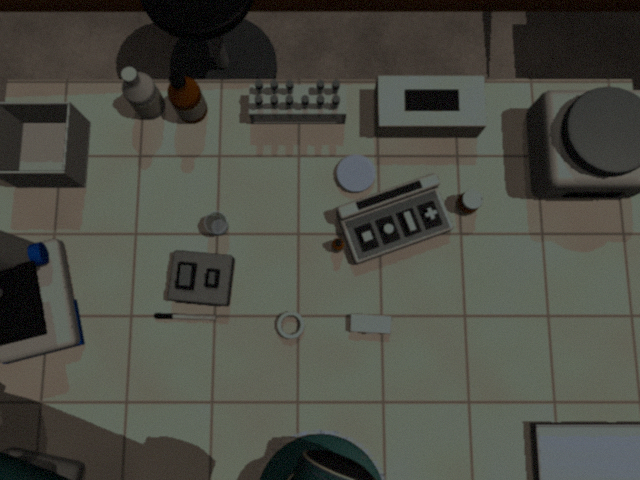

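The top view shows the large rocker at about (185,276) and the small one at (212,279). The keys from left to right are square (367,236), round (389,229), bar (408,221) and plus (431,214). Next I'll measure them precisely.

```bash
python3 - <<'E'
from h import *
im=cv2.imread("pics/top0.png"); g=cv2.cvtColor(im,cv2.COLOR_BGR2GRAY)
a=cv2.resize(im[240:315,155:245],None,fx=4.2,fy=4.2,interpolation=3); b=cv2.resize(im[170:270,325:465],None,fx=3.15,fy=3.15,interpolation=3)
h=max(len(a),len(b)); P=lambda x:cv2.copyMakeBorder(x,0,h-len(x),0,0,0)
cv2.imwrite("pics/crop.png",cv2.convertScaleAbs(np.hstack([P(a),P(b)]),alpha=1.6))
def comps(mask,lo,hi,box):
    n,l,s,c=cv2.connectedComponentsWithStats(mask.astype(np.uint8))
    for i in range(1,n):
        x,y=c[i]
        if lo<s[i,4]<hi and box[0]<x<box[2] and box[1]<y<box[3]: yield i,c[i],s[i],cv2.minAreaRect(np.argwhere(l==i)[:,::-1].astype(np.float32))
print("keys")
for T in(70,90):
  for i,c,s,r in comps(g>T,40,600,(350,195,450,255)): print(T,c.round(1),s[4],np.round(ray("top",c,.0555),4),np.round(r[1],1),round(r[2]))
print("dark frames")
for T in(35,45):
  for i,c,s,r in comps(g<T,60,1500,(165,250,455,290)): print(T,c.round(1),s[4],np.round(r[0],1),np.round(r[1],1),round(r[2]),np.round(ray("top",r[0],.052),4))
  for i,c,s,r in comps(g<T,60,2500,(340,190,455,260)): print('plate',T,c.round(1),s[4],np.round(ray("top",c,.037),4),round(r[2]))
E
```

```text
keys
70 [380.5 208. ] 74 [ 0.6175 -0.1349  0.0555] [ 1.7 57.2] 71
70 [430.8 212.9] 75 [ 0.6064 -0.245   0.0555] [9.4 8.9] 27
70 [409.5 220.4] 114 [ 0.5896 -0.1977  0.0555] [19.1  5.9] 68
70 [388.1 227.9] 67 [ 0.5729 -0.1505  0.0555] [8. 8.] 90
70 [366.8 235.6] 74 [ 0.5557 -0.1037  0.0555] [8.5 8.5] 72
90 [430.9 213. ] 44 [ 0.6062 -0.2452  0.0555] [7.6 6.7] 22
90 [409.6 220.6] 82 [ 0.5891 -0.1981  0.0555] [18.   4.5] 68
90 [388.4 228. ] 47 [ 0.5727 -0.1513  0.0555] [6. 7.] 90
90 [367.  235.6] 53 [ 0.5558 -0.1041  0.0555] [7.3 7. ] 72
dark frames
35 [230.2 281.5] 76 [230.1 282. ] [ 1.8 46.4] 7 [0.455  0.1919 0.052 ]
35 [186.3 276.4] 286 [185.4 275.5] [19.2 27.5] 7 [0.469  0.2887 0.052 ]
35 [211.9 278.2] 186 [211.6 277.8] [14.  19.3] 6 [0.4641 0.2319 0.052 ]
plate 35 [388.5 194.6] 435 [ 0.6524 -0.1557  0.037 ] 71
plate 35 [428.6 215.1] 315 [ 0.6054 -0.2437  0.037 ] 68
plate 35 [407.4 222.9] 267 [ 0.5878 -0.1962  0.037 ] 69
plate 35 [340.6 240.1] 232 [ 0.549  -0.0475  0.037 ] 72
plate 35 [386.7 229.8] 335 [ 0.5723 -0.1498  0.037 ] 69
plate 35 [365.9 237.4] 337 [ 0.5551 -0.1035  0.037 ] 69
45 [186.  275.9] 364 [185.4 275.4] [19.5 29.1] 8 [0.4693 0.2886 0.052 ]
45 [211.8 278. ] 237 [211.5 278. ] [20. 15.] 90 [0.4637 0.2322 0.052 ]
plate 45 [388.3 194.7] 477 [ 0.6522 -0.1553  0.037 ] 71
plate 45 [428.5 215.1] 371 [ 0.6055 -0.2437  0.037 ] 68
plate 45 [407.4 222.5] 326 [ 0.5888 -0.1962  0.037 ] 68
plate 45 [341.5 240.5] 435 [ 0.5483 -0.0495  0.037 ] 72
plate 45 [386.8 229.8] 395 [ 0.5722 -0.15    0.037 ] 68
plate 45 [365.6 237.2] 393 [ 0.5557 -0.1029  0.037 ] 70
```

View pics/crop.png

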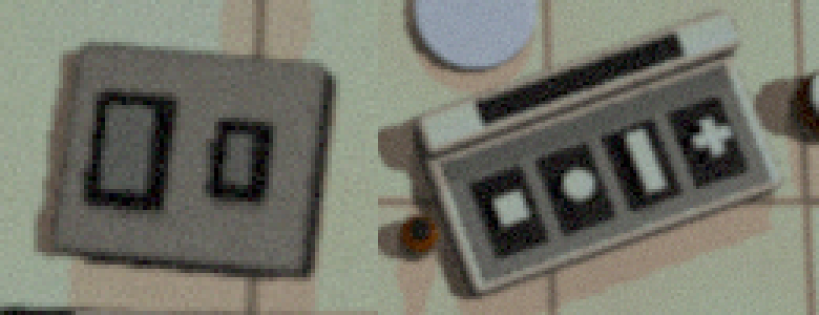

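The crop confirms the layout: the large rocker is on the left of the box, and the keys in order are square, round, bar, plus. I'll now work out the move to the rocker's raised end. I'm aiming 19 mm from the hinge so the flat tip doesn't ride on the hinge.

```bash
cat >> h.py <<'E'
def go(*targets):
    s=sensors.sense(); R=np.array(s["ee_rot"])
    for X in targets: print(X,np.round(R.T@(np.array(X)-s["tcp_pos"]),4))
    print("tcp",np.round(s["tcp_pos"],4),"xyaw",np.degrees(np.arctan2(R[1,0],R[0,0])).round(2),"tilt",R[:,2].round(4),"F",np.round(s["wrist_force"],2),"t",s["time_s"])
E
python3 - <<'E'
from h import *
y=np.radians(-6.5); h=np.array([.469,.2887]); e=h+.019*np.array([np.cos(y),np.sin(y)]); print(e)
go((.28,.45,.204),(*e,.14),(*e,.1))
E
```

```text
[0.48787787 0.28654914]
(0.28, 0.45, 0.204) [-0.1274 -0.1604  0.0005]
(np.float64(0.48787786525785515), np.float64(0.2865491389384098), 0.14) [-0.3756 -0.2516  0.0646]
(np.float64(0.48787786525785515), np.float64(0.2865491389384098), 0.1) [-0.3756 -0.2515  0.1046]
tcp [0.2083 0.6419 0.2044] xyaw 162.02 tilt [-3.e-04 -1.e-03 -1.e+00] F [-0.18  0.24  0.09] t 0.1
```

Call:
{"name": "jog_arm", "arguments": {
  "deltas": [
    {"xyz": [-0.032, -0.04, 0], "delta_rot": [0, 0, 0], "grip": 0},
    {"xyz": [-0.064, -0.08, 0], "delta_rot": [0, 0, 0], "grip": 0},
    {"xyz": [-0.096, -0.12, 0], "delta_rot": [0, 0, 0], "grip": 0},
    {"xyz": [-0.127, -0.16, 0], "delta_rot": [0, 0, -0.03], "grip": 0},
    {"xyz": [-0.17, -0.176, 0], "delta_rot": [0, 0, -0.064], "grip": 0},
    {"xyz": [-0.212, -0.192, 0.01], "delta_rot": [0, 0, -0.064], "grip": 0},
    {"xyz": [-0.254, -0.208, 0.02], "delta_rot": [0, 0, -0.064], "grip": 0},
    {"xyz": [-0.296, -0.224, 0.035], "delta_rot": [0, 0, -0.064], "grip": 0},
    {"xyz": [-0.338, -0.24, 0.05], "delta_rot": [0, 0, -0.064], "grip": 0},
    {"xyz": [-0.3756, -0.2516, 0.065], "delta_rot": [0, 0, -0.064], "grip": 0},
    {"xyz": [-0.3756, -0.2516, 0.1], "delta_rot": [0, 0, -0.064], "grip": 0},
    {"xyz": [-0.3756, -0.2516, 0.105], "delta_rot": [0, 0, -0.064], "grip": 0}
  ]
}}

```text
time_s: 1.3
tcp_pos: [0.4869, 0.2851, 0.0958]
ee_rot: [[-0.993, 0.114, -0.005], [0.114, 0.993, -0.003], [0.005, -0.003, -1.0]]
wrist_force: [-0.8, 0.1, 0.2]
gripper_width: 0.0002
gripper_force: 0.0
```

```bash
python3 - <<'E'
from h import *
go((.4879,.2865,.1),(.4879,.2865,.064)); im=snap("scene","pics/s1.png")
print(sensors.sense()["gripper_width"],proj("scene",(.4879,.2865,.1)))
c=cv2.resize(im[220:360,390:550],None,fx=4,fy=4,interpolation=2); cv2.imwrite("pics/s1c.png",cv2.convertScaleAbs(c[:,:,::-1],alpha=1.5))
E
```

```text
(0.4879, 0.2865, 0.1) [-0.0008  0.0015 -0.0042]
(0.4879, 0.2865, 0.064) [-0.001   0.0016  0.0318]
tcp [0.4869 0.2851 0.0958] xyaw 173.44 tilt [-0.0053 -0.0027 -1.    ] F [-0.8   0.15  0.16] t 1.3
-0.0001340461064086541 [472.39112186 285.70533895]
```

View pics/s1c.png

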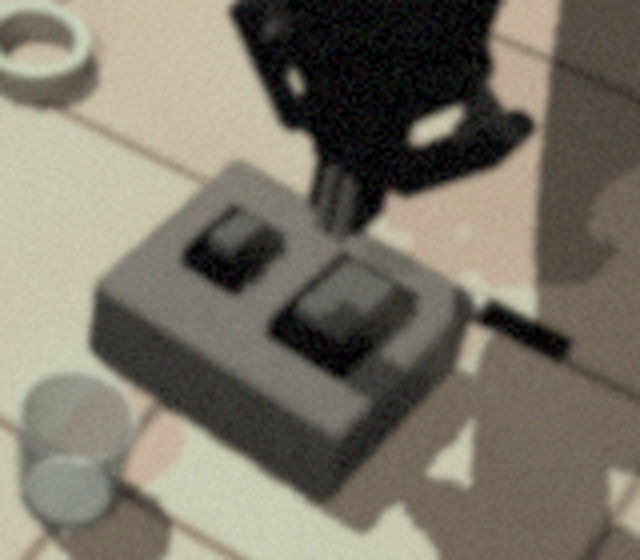

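The tip appears near full-image (474,278), about 8 px from the predicted position. I'll settle the arm and check both views.

Call:
{"name": "jog_arm", "arguments": {
  "deltas": [
    {"xyz": [0, 0, 0], "delta_rot": [0, 0, 0], "grip": 0},
    {"xyz": [0, 0, 0], "delta_rot": [0, 0, 0], "grip": 0},
    {"xyz": [0, 0, 0], "delta_rot": [0, 0, 0], "grip": 0}
  ]
}}

```text
time_s: 1.65
tcp_pos: [0.4881, 0.2875, 0.1016]
ee_rot: [[-0.994, 0.111, 0.002], [0.111, 0.994, 0.001], [-0.002, 0.001, -1.0]]
wrist_force: [-0.2, -0.1, 0.4]
gripper_width: 0.0002
gripper_force: 0.0
```

```bash
python3 - <<'E'
from h import *
go((.4879,.2865,.1),(.4879,.2865,.064)); im=snap("scene","pics/s2.png"); tp=snap("top","pics/t2.png")
p=sensors.sense()["tcp_pos"]
for n in("scene","top"): print(n,proj(n,p),proj(n,(.469,.2887,.067)),proj(n,(.4879,.2865,.07)))
a=cv2.resize(im[240:330,420:520],None,fx=4,fy=4,interpolation=2);b=cv2.resize(tp[220:310,150:250],None,fx=4,fy=4,interpolation=2)
for i,(n,o) in enumerate((("scene",(420,240)),("top",(150,220)))):
    q=(proj(n,p)-o)*4+2; cv2.circle((a,b)[i],tuple(int(v) for v in q),4,(255,0,0),1)
    q=(proj(n,(.4879,.2865,.07))-o)*4+2; cv2.circle((a,b)[i],tuple(int(v) for v in q),4,(0,255,0),1)
cv2.imwrite("pics/c2.png",cv2.convertScaleAbs(np.hstack([a,b])[:,:,::-1],alpha=1.8))
E
```

```text
(0.4879, 0.2865, 0.1) [ 0.0001 -0.0011  0.0016]
(0.4879, 0.2865, 0.064) [ 0.0001 -0.0011  0.0376]
tcp [0.4881 0.2875 0.1016] xyaw 173.6 tilt [ 0.0018  0.001  -1.    ] F [-0.16 -0.06  0.4 ] t 1.65
scene [472.87668703 285.54655044] [475.83972321 292.86904429] [469.61723578 297.66721411]
top [181.37974175 263.82061498] [183.87990733 274.77115651] [184.95531606 265.78328315]
```

View pics/c2.png

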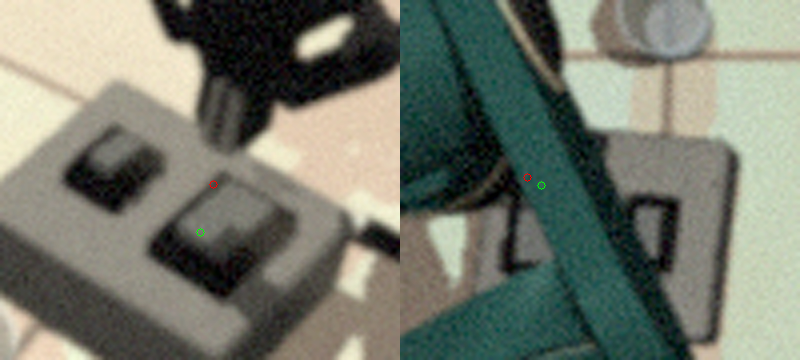

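The offset matches a purely vertical one: the visible tip is about 20 mm higher than the reported TCP, while the lateral position is right. I'll descend slowly and use contact force to find the surface.

Call:
{"name": "jog_arm", "arguments": {
  "deltas": [
    {"xyz": [0, 0, 0.01], "delta_rot": [0, 0, 0], "grip": 0},
    {"xyz": [0, 0, 0.02], "delta_rot": [0, 0, 0], "grip": 0},
    {"xyz": [0, 0, 0.027], "delta_rot": [0, 0, 0], "grip": 0},
    {"xyz": [0, 0, 0.027], "delta_rot": [0, 0, 0], "grip": 0},
    {"xyz": [0, 0, 0.031], "delta_rot": [0, 0, 0], "grip": 0},
    {"xyz": [0, 0, 0.031], "delta_rot": [0, 0, 0], "grip": 0}
  ]
}}

```text
time_s: 2.35
tcp_pos: [0.4879, 0.2867, 0.0686]
ee_rot: [[-0.994, 0.113, -0.0], [0.113, 0.994, -0.0], [0.0, -0.0, -1.0]]
wrist_force: [-0.4, -0.4, 0.7]
gripper_width: 0.0003
gripper_force: 0.0
```

```bash
python3 - <<'E'
from h import *
go((.4879,.2865,.064)); im=snap("scene","pics/s3.png")
cv2.imwrite("pics/c3.png",cv2.convertScaleAbs(cv2.resize(im[240:330,420:520],None,fx=5,fy=5,interpolation=2)[:,:,::-1],alpha=1.8))
E
```

```text
(0.4879, 0.2865, 0.064) [-0.     -0.0002  0.0046]
tcp [0.4879 0.2867 0.0686] xyaw 173.54 tilt [-4.e-04 -2.e-04 -1.e+00] F [-0.37 -0.45  0.67] t 2.35
```

View pics/c3.png

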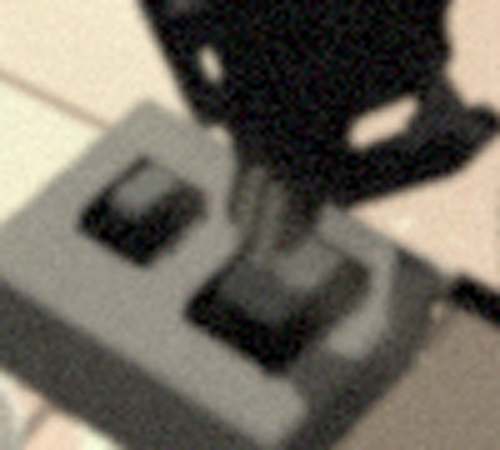

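No contact yet: the tip is visible at about (474,290), still above the paddle. I'll keep going down in small steps.

Call:
{"name": "jog_arm", "arguments": {
  "deltas": [
    {"xyz": [0, 0, 0.002], "delta_rot": [0, 0, 0], "grip": 0},
    {"xyz": [0, 0, 0.004], "delta_rot": [0, 0, 0], "grip": 0},
    {"xyz": [0, 0, 0.004], "delta_rot": [0, 0, 0], "grip": 0}
  ]
}}

```text
time_s: 2.7
tcp_pos: [0.4879, 0.2867, 0.0647]
ee_rot: [[-0.994, 0.112, -0.0], [0.112, 0.994, -0.0], [0.0, -0.0, -1.0]]
wrist_force: [-0.1, 0.2, -1.0]
gripper_width: -0.0001
gripper_force: 0.0
```

Call:
{"name": "jog_arm", "arguments": {
  "deltas": [
    {"xyz": [0, 0, 0.002], "delta_rot": [0, 0, 0], "grip": 0},
    {"xyz": [0, 0, 0.004], "delta_rot": [0, 0, 0], "grip": 0},
    {"xyz": [0, 0, 0.004], "delta_rot": [0, 0, 0], "grip": 0}
  ]
}}

```text
time_s: 3.0
tcp_pos: [0.4878, 0.2867, 0.0606]
ee_rot: [[-0.994, 0.112, -0.0], [0.112, 0.994, -0.0], [0.0, -0.0, -1.0]]
wrist_force: [0.4, -0.1, 0.2]
gripper_width: -0.0002
gripper_force: 0.0
```

Call:
{"name": "jog_arm", "arguments": {
  "deltas": [
    {"xyz": [0, 0, 0.002], "delta_rot": [0, 0, 0], "grip": 0},
    {"xyz": [0, 0, 0.004], "delta_rot": [0, 0, 0], "grip": 0},
    {"xyz": [0, 0, 0.004], "delta_rot": [0, 0, 0], "grip": 0}
  ]
}}

```text
time_s: 3.3
tcp_pos: [0.4878, 0.2867, 0.0566]
ee_rot: [[-0.994, 0.112, -0.0], [0.112, 0.994, -0.0], [0.0, -0.0, -1.0]]
wrist_force: [0.7, 0.7, -0.0]
gripper_width: 0.0001
gripper_force: 0.0
```

```bash
python3 - <<'E'
from h import *
go((.4879,.2865,.064)); im=snap("scene","pics/s4.png")
cv2.imwrite("pics/c4.png",cv2.convertScaleAbs(cv2.resize(im[240:330,420:520],None,fx=5,fy=5,interpolation=2)[:,:,::-1],alpha=2.2))
E
```

```text
(0.4879, 0.2865, 0.064) [-0.0001 -0.0002 -0.0074]
tcp [0.4878 0.2867 0.0566] xyaw 173.54 tilt [-4.e-04 -2.e-04 -1.e+00] F [ 0.68  0.73 -0.01] t 3.3
```

View pics/c4.png

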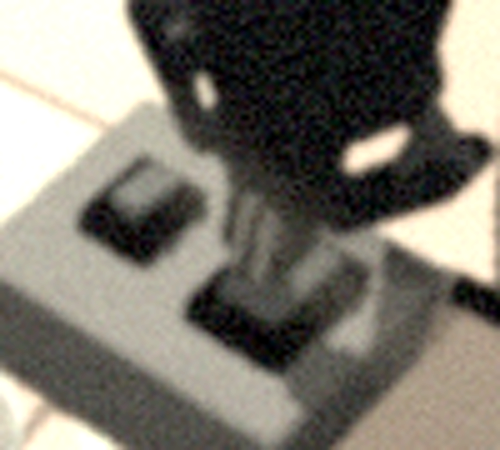

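The tip is now at about (473,296), just above the raised end. I'll continue on force.

Call:
{"name": "jog_arm", "arguments": {
  "deltas": [
    {"xyz": [0, 0, 0.002], "delta_rot": [0, 0, 0], "grip": 0},
    {"xyz": [0, 0, 0.004], "delta_rot": [0, 0, 0], "grip": 0},
    {"xyz": [0, 0, 0.004], "delta_rot": [0, 0, 0], "grip": 0}
  ]
}}

```text
time_s: 3.65
tcp_pos: [0.4878, 0.2867, 0.0526]
ee_rot: [[-0.994, 0.112, -0.0], [0.112, 0.994, -0.0], [0.0, -0.0, -1.0]]
wrist_force: [-0.2, 0.1, -0.4]
gripper_width: 0.0004
gripper_force: 0.0
```

Call:
{"name": "jog_arm", "arguments": {
  "deltas": [
    {"xyz": [0, 0, 0.002], "delta_rot": [0, 0, 0], "grip": 0},
    {"xyz": [0, 0, 0.002], "delta_rot": [0, 0, 0], "grip": 0}
  ]
}}

```text
time_s: 3.85
tcp_pos: [0.4879, 0.2867, 0.0507]
ee_rot: [[-0.994, 0.113, -0.0], [0.113, 0.994, -0.0], [0.0, -0.0, -1.0]]
wrist_force: [-0.5, 0.7, -0.6]
gripper_width: -0.0003
gripper_force: 0.0
```

Call:
{"name": "jog_arm", "arguments": {
  "deltas": [
    {"xyz": [0, 0, 0.002], "delta_rot": [0, 0, 0], "grip": 0},
    {"xyz": [0, 0, 0.002], "delta_rot": [0, 0, 0], "grip": 0}
  ]
}}

```text
time_s: 4.05
tcp_pos: [0.4879, 0.2867, 0.0487]
ee_rot: [[-0.994, 0.112, -0.0], [0.112, 0.994, -0.0], [0.0, -0.0, -1.0]]
wrist_force: [0.4, 0.1, -0.4]
gripper_width: 0.0001
gripper_force: 0.0
```

Call:
{"name": "jog_arm", "arguments": {
  "deltas": [
    {"xyz": [0, 0, 0.002], "delta_rot": [0, 0, 0], "grip": 0},
    {"xyz": [0, 0, 0.002], "delta_rot": [0, 0, 0], "grip": 0}
  ]
}}

```text
time_s: 4.25
tcp_pos: [0.4878, 0.2867, 0.0467]
ee_rot: [[-0.994, 0.112, -0.0], [0.112, 0.994, -0.0], [0.0, -0.0, -1.0]]
wrist_force: [-0.5, -0.5, 0.7]
gripper_width: 0.0001
gripper_force: 0.0
```

Call:
{"name": "jog_arm", "arguments": {
  "deltas": [
    {"xyz": [0, 0, 0.002], "delta_rot": [0, 0, 0], "grip": 0},
    {"xyz": [0, 0, 0.002], "delta_rot": [0, 0, 0], "grip": 0}
  ]
}}

```text
time_s: 4.45
tcp_pos: [0.4878, 0.2867, 0.0447]
ee_rot: [[-0.994, 0.113, -0.0], [0.113, 0.994, -0.0], [0.0, -0.0, -1.0]]
wrist_force: [0.4, 0.2, -0.5]
gripper_width: 0.0
gripper_force: 0.0
```

Call:
{"name": "jog_arm", "arguments": {
  "deltas": [
    {"xyz": [0, 0, 0.002], "delta_rot": [0, 0, 0], "grip": 0},
    {"xyz": [0, 0, 0.002], "delta_rot": [0, 0, 0], "grip": 0}
  ]
}}

```text
time_s: 4.65
tcp_pos: [0.4882, 0.2868, 0.043]
ee_rot: [[-0.994, 0.113, 0.0], [0.113, 0.994, 0.0], [-0.0, 0.0, -1.0]]
wrist_force: [0.4, 0.4, -0.2]
gripper_width: 0.0002
gripper_force: 0.3
```

Call:
{"name": "jog_arm", "arguments": {
  "deltas": [
    {"xyz": [0, 0, 0.002], "delta_rot": [0, 0, 0], "grip": 0},
    {"xyz": [0, 0, 0.002], "delta_rot": [0, 0, 0], "grip": 0}
  ]
}}

```text
time_s: 4.85
tcp_pos: [0.4881, 0.2868, 0.0409]
ee_rot: [[-0.994, 0.113, 0.0], [0.113, 0.994, 0.0], [-0.0, 0.0, -1.0]]
wrist_force: [-0.3, -0.1, 0.9]
gripper_width: 0.0002
gripper_force: 0.5
```

```bash
python3 - <<'E'
from h import *
go((.4879,.2865,.064)); im=snap("scene","pics/s5.png"); print(np.round(sensors.sense()["joint_torque"],1))
cv2.imwrite("pics/c5.png",cv2.convertScaleAbs(cv2.resize(im[240:330,420:520],None,fx=6,fy=6,interpolation=2)[:,:,::-1],alpha=2.5))
E
```

```text
(0.4879, 0.2865, 0.064) [ 0.0001 -0.0003 -0.0231]
tcp [0.4881 0.2868 0.0409] xyaw 173.54 tilt [ 2.e-04  1.e-04 -1.e+00] F [-0.28 -0.1   0.86] t 4.85
[  0.1 -55.9 -57.9   0.1   0.1   0. ]
```

View pics/c5.png

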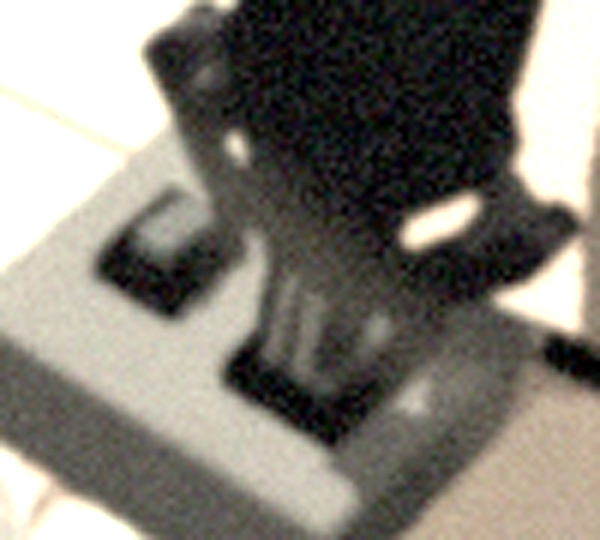

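The tip now covers the paddle's raised end. The small position lag and the rising gripper force show that contact began at a TCP z of about 0.043. The wrist force reading shows almost nothing, so I'll use lag and pad force as the contact cues.

Call:
{"name": "jog_arm", "arguments": {
  "deltas": [
    {"xyz": [0, 0, 0.002], "delta_rot": [0, 0, 0], "grip": 0},
    {"xyz": [0, 0, 0.002], "delta_rot": [0, 0, 0], "grip": 0}
  ]
}}

```text
time_s: 5.1
tcp_pos: [0.4883, 0.2868, 0.0391]
ee_rot: [[-0.994, 0.113, 0.001], [0.113, 0.994, 0.0], [-0.001, 0.0, -1.0]]
wrist_force: [2.8, -0.1, 3.4]
gripper_width: -0.0001
gripper_force: 1.6
```

Call:
{"name": "jog_arm", "arguments": {
  "deltas": [
    {"xyz": [0, 0, 0.001], "delta_rot": [0, 0, 0], "grip": 0},
    {"xyz": [0, 0, 0.001], "delta_rot": [0, 0, 0], "grip": 0}
  ]
}}

```text
time_s: 5.3
tcp_pos: [0.4884, 0.2868, 0.0384]
ee_rot: [[-0.994, 0.113, 0.001], [0.113, 0.994, 0.0], [-0.001, 0.0, -1.0]]
wrist_force: [4.2, -1.2, 4.5]
gripper_width: -0.0
gripper_force: 3.1
```

Call:
{"name": "jog_arm", "arguments": {
  "deltas": [
    {"xyz": [0, 0, 0.001], "delta_rot": [0, 0, 0], "grip": 0},
    {"xyz": [0, 0, 0.001], "delta_rot": [0, 0, 0], "grip": 0}
  ]
}}

```text
time_s: 5.5
tcp_pos: [0.4885, 0.2869, 0.0381]
ee_rot: [[-0.994, 0.113, 0.001], [0.113, 0.994, 0.0], [-0.001, 0.001, -1.0]]
wrist_force: [2.4, -2.7, 12.7]
gripper_width: 0.0001
gripper_force: 6.5
```

Call:
{"name": "jog_arm", "arguments": {
  "deltas": [
    {"xyz": [0, 0, 0.001], "delta_rot": [0, 0, 0], "grip": 0},
    {"xyz": [0, 0, 0.001], "delta_rot": [0, 0, 0], "grip": 0}
  ]
}}

```text
time_s: 5.7
tcp_pos: [0.4887, 0.287, 0.0379]
ee_rot: [[-0.994, 0.112, 0.002], [0.112, 0.994, 0.001], [-0.002, 0.001, -1.0]]
wrist_force: [-1.7, -5.7, 20.7]
gripper_width: 0.0004
gripper_force: 10.2
```

Call:
{"name": "jog_arm", "arguments": {
  "deltas": [
    {"xyz": [0, 0, 0.001], "delta_rot": [0, 0, 0], "grip": 0},
    {"xyz": [0, 0, 0.001], "delta_rot": [0, 0, 0], "grip": 0}
  ]
}}

```text
time_s: 5.9
tcp_pos: [0.4887, 0.287, 0.0377]
ee_rot: [[-0.994, 0.112, 0.002], [0.113, 0.994, 0.001], [-0.002, 0.001, -1.0]]
wrist_force: [-6.4, -6.8, 30.2]
gripper_width: -0.0002
gripper_force: 14.1
```

Hard stop reached at about 30 N. I'll lift and compare the paddle with its earlier look.

Call:
{"name": "jog_arm", "arguments": {
  "deltas": [
    {"xyz": [0, 0, -0.02], "delta_rot": [0, 0, 0], "grip": 0},
    {"xyz": [0, 0, -0.06], "delta_rot": [0, 0, 0], "grip": 0},
    {"xyz": [0, 0, -0.067], "delta_rot": [0, 0, 0], "grip": 0},
    {"xyz": [0, 0, -0.067], "delta_rot": [0, 0, 0], "grip": 0}
  ]
}}

```text
time_s: 6.3
tcp_pos: [0.4882, 0.2871, 0.1031]
ee_rot: [[-0.994, 0.112, 0.001], [0.112, 0.994, 0.001], [-0.001, 0.001, -1.0]]
wrist_force: [-0.3, 0.9, -0.2]
gripper_width: 0.0002
gripper_force: 0.0
```

```bash
python3 - <<'E'
from h import *
go((.4879,.2865,.064)); im=snap("scene","pics/s6.png")[:,:,::-1]; o=cv2.imread("pics/scene0.png"); o2=cv2.imread("pics/s2.png")
c=lambda i:cv2.resize(i[270:325,445:510],None,fx=6,fy=6,interpolation=2)
cv2.imwrite("pics/c6.png",cv2.convertScaleAbs(np.hstack([c(o2),c(im)]),alpha=2.2))
for n in("scene","top"): print(n,proj(n,(.4730,.2865,.07)))
E
```

```text
(0.4879, 0.2865, 0.064) [ 0.0003 -0.0007  0.0391]
tcp [0.4882 0.2871 0.1031] xyaw 173.55 tilt [ 0.0013  0.001  -1.    ] F [-0.26  0.92 -0.17] t 6.3
scene [473.84431793 292.48834446]
top [184.68291651 272.73984383]
```

View pics/c6.png

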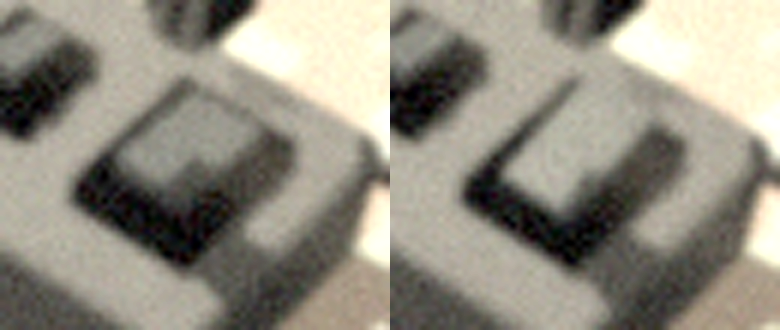

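The right panel shows the rocker tipped over, with the near end up and the far end down. To be sure it is fully over, I'll press once more 6 mm farther out.

Call:
{"name": "jog_arm", "arguments": {
  "deltas": [
    {"xyz": [-0.006, 0, 0.03], "delta_rot": [0, 0, 0], "grip": 0},
    {"xyz": [-0.006, 0, 0.058], "delta_rot": [0, 0, 0], "grip": 0},
    {"xyz": [-0.006, 0, 0.062], "delta_rot": [0, 0, 0], "grip": 0},
    {"xyz": [-0.006, 0, 0.064], "delta_rot": [0, 0, 0], "grip": 0},
    {"xyz": [-0.006, 0, 0.064], "delta_rot": [0, 0, 0], "grip": 0}
  ]
}}

```text
time_s: 6.85
tcp_pos: [0.4931, 0.2857, 0.0373]
ee_rot: [[-0.994, 0.112, -0.002], [0.112, 0.994, -0.001], [0.002, -0.002, -1.0]]
wrist_force: [-3.5, -3.2, 8.0]
gripper_width: -0.0001
gripper_force: 3.4
```

Call:
{"name": "jog_arm", "arguments": {
  "deltas": [
    {"xyz": [0, 0, 0.001], "delta_rot": [0, 0, 0], "grip": 0},
    {"xyz": [0, 0, 0.002], "delta_rot": [0, 0, 0], "grip": 0},
    {"xyz": [0, 0, 0.002], "delta_rot": [0, 0, 0], "grip": 0}
  ]
}}

```text
time_s: 7.15
tcp_pos: [0.4933, 0.2859, 0.0368]
ee_rot: [[-0.994, 0.112, -0.002], [0.112, 0.994, -0.001], [0.001, -0.001, -1.0]]
wrist_force: [-10.0, -5.8, 24.5]
gripper_width: 0.0
gripper_force: 10.9
```

It stopped about 1 mm lower when pressed 6 mm farther out, a 0.2 rad slope, so the rocker is fully on. Next is the bar key.

Call:
{"name": "jog_arm", "arguments": {
  "deltas": [
    {"xyz": [0, 0, -0.04], "delta_rot": [0, 0, 0], "grip": 0},
    {"xyz": [0, 0, -0.07], "delta_rot": [0, 0, 0], "grip": 0},
    {"xyz": [0, 0, -0.07], "delta_rot": [0, 0, 0], "grip": 0},
    {"xyz": [0, 0, -0.07], "delta_rot": [0, 0, 0], "grip": 0}
  ]
}}

```text
time_s: 7.55
tcp_pos: [0.4935, 0.286, 0.1051]
ee_rot: [[-0.994, 0.112, -0.001], [0.112, 0.994, -0.0], [0.001, -0.0, -1.0]]
wrist_force: [-0.4, -0.0, -1.3]
gripper_width: 0.0004
gripper_force: 0.0
```

```bash
python3 - <<'E'
from h import *
go((.589,-.198,.1),(.589,-.198,.045),(.5727,-.151,.1))
E
```

```text
(0.589, -0.198, 0.1) [-0.1493 -0.4702  0.0052]
(0.589, -0.198, 0.045) [-0.1494 -0.4701  0.0602]
(0.5727, -0.151, 0.1) [-0.1278 -0.4253  0.0052]
tcp [0.4935 0.286  0.1051] xyaw 173.54 tilt [-9.e-04 -4.e-04 -1.e+00] F [-0.39 -0.   -1.25] t 7.55
```

Call:
{"name": "jog_arm", "arguments": {
  "deltas": [
    {"xyz": [-0.014, -0.045, 0], "delta_rot": [0, 0, 0], "grip": 0},
    {"xyz": [-0.028, -0.09, 0], "delta_rot": [0, 0, 0], "grip": 0},
    {"xyz": [-0.042, -0.135, 0], "delta_rot": [0, 0, 0], "grip": 0},
    {"xyz": [-0.056, -0.18, 0], "delta_rot": [0, 0, 0], "grip": 0},
    {"xyz": [-0.07, -0.225, 0], "delta_rot": [0, 0, 0], "grip": 0},
    {"xyz": [-0.084, -0.27, 0], "delta_rot": [0, 0, 0], "grip": 0},
    {"xyz": [-0.098, -0.315, 0], "delta_rot": [0, 0, 0], "grip": 0},
    {"xyz": [-0.112, -0.36, 0], "delta_rot": [0, 0, 0], "grip": 0},
    {"xyz": [-0.126, -0.405, 0], "delta_rot": [0, 0, 0], "grip": 0},
    {"xyz": [-0.14, -0.45, 0], "delta_rot": [0, 0, 0], "grip": 0},
    {"xyz": [-0.1494, -0.4701, 0], "delta_rot": [0, 0, 0], "grip": 0},
    {"xyz": [-0.1494, -0.4701, 0.01], "delta_rot": [0, 0, 0], "grip": 0}
  ]
}}

```text
time_s: 8.75
tcp_pos: [0.5896, -0.2001, 0.0947]
ee_rot: [[-0.993, 0.115, -0.001], [0.115, 0.993, 0.0], [0.001, 0.0, -1.0]]
wrist_force: [0.8, -0.1, -0.8]
gripper_width: -0.0
gripper_force: 0.0
```

Call:
{"name": "jog_arm", "arguments": {
  "deltas": [
    {"xyz": [0, 0, 0], "delta_rot": [0, 0, 0], "grip": 0},
    {"xyz": [0, 0, 0], "delta_rot": [0, 0, 0], "grip": 0},
    {"xyz": [0, 0, 0], "delta_rot": [0, 0, 0], "grip": 0},
    {"xyz": [0, 0, 0], "delta_rot": [0, 0, 0], "grip": 0}
  ]
}}

```text
time_s: 9.15
tcp_pos: [0.5896, -0.1969, 0.0964]
ee_rot: [[-0.994, 0.111, 0.0], [0.111, 0.994, -0.0], [-0.0, -0.0, -1.0]]
wrist_force: [-0.4, -0.4, 0.1]
gripper_width: -0.0
gripper_force: 0.0
```

```bash
python3 - <<'E'
from h import *
go((.589,-.198,.045)); im=snap("scene","pics/s7.png"); p=np.array(sensors.sense()["tcp_pos"])
c=cv2.resize(im[170:290,150:320],None,fx=4,fy=4,interpolation=2)
for X,k in((p+[0,0,.027],(255,0,0)),((.589,-.198,.0555),(0,255,0)),((.5727,-.151,.0555),(0,0,255))):
    q=(proj("scene",X)-(150,170))*4+2; cv2.circle(c,tuple(int(v) for v in q),4,k,1)
cv2.imwrite("pics/c7.png",cv2.convertScaleAbs(c[:,:,::-1],alpha=1.6))
E
```

```text
(0.589, -0.198, 0.045) [ 0.0005 -0.0011  0.0514]
tcp [ 0.5896 -0.1969  0.0964] xyaw 173.61 tilt [ 4.e-04 -1.e-04 -1.e+00] F [-0.43 -0.36  0.14] t 9.15
```

View pics/c7.png

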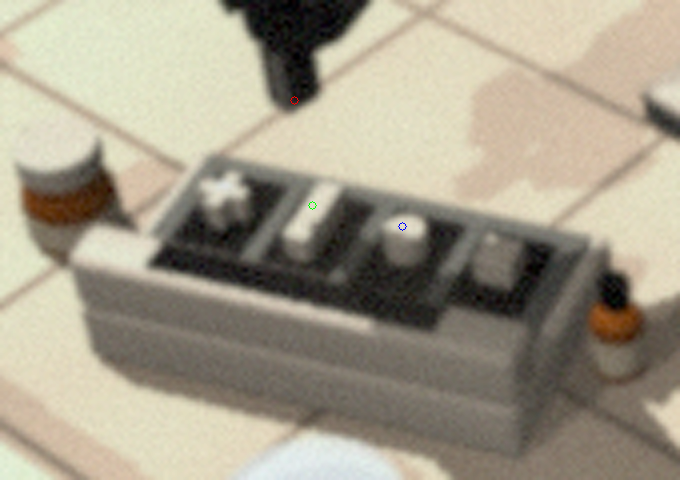

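The view shows the predicted tip (red, 27 mm correction) on the real tip, with the bar and round key targets (green and blue) on their keys. I'm lowering onto the bar key.

Call:
{"name": "jog_arm", "arguments": {
  "deltas": [
    {"xyz": [0.0005, -0.001, 0.03], "delta_rot": [0, 0, 0], "grip": 0},
    {"xyz": [0.0005, -0.001, 0.055], "delta_rot": [0, 0, 0], "grip": 0},
    {"xyz": [0.0005, -0.001, 0.064], "delta_rot": [0, 0, 0], "grip": 0},
    {"xyz": [0.0005, -0.001, 0.067], "delta_rot": [0, 0, 0], "grip": 0},
    {"xyz": [0.0005, -0.001, 0.069], "delta_rot": [0, 0, 0], "grip": 0},
    {"xyz": [0.0005, -0.001, 0.069], "delta_rot": [0, 0, 0], "grip": 0}
  ]
}}

```text
time_s: 9.8
tcp_pos: [0.5894, -0.1989, 0.0281]
ee_rot: [[-0.994, 0.112, 0.001], [0.112, 0.994, -0.001], [-0.001, -0.0, -1.0]]
wrist_force: [0.8, -0.3, -0.1]
gripper_width: 0.0003
gripper_force: 0.0
```

Call:
{"name": "jog_arm", "arguments": {
  "deltas": [
    {"xyz": [0, 0, 0.002], "delta_rot": [0, 0, 0], "grip": 0},
    {"xyz": [0, 0, 0.004], "delta_rot": [0, 0, 0], "grip": 0},
    {"xyz": [0, 0, 0.004], "delta_rot": [0, 0, 0], "grip": 0}
  ]
}}

```text
time_s: 10.1
tcp_pos: [0.5892, -0.1989, 0.0233]
ee_rot: [[-0.994, 0.113, 0.001], [0.113, 0.994, -0.0], [-0.001, -0.0, -1.0]]
wrist_force: [0.8, -0.5, 2.0]
gripper_width: 0.0002
gripper_force: 0.8
```

Call:
{"name": "jog_arm", "arguments": {
  "deltas": [
    {"xyz": [0, 0, 0.001], "delta_rot": [0, 0, 0], "grip": 0},
    {"xyz": [0, 0, 0.002], "delta_rot": [0, 0, 0], "grip": 0},
    {"xyz": [0, 0, 0.002], "delta_rot": [0, 0, 0], "grip": 0}
  ]
}}

```text
time_s: 10.4
tcp_pos: [0.5893, -0.1989, 0.023]
ee_rot: [[-0.994, 0.113, 0.001], [0.113, 0.994, -0.0], [-0.001, -0.0, -1.0]]
wrist_force: [-7.0, 2.4, 19.9]
gripper_width: -0.0001
gripper_force: 10.0
```

The bar key hit its stop at 20 N. Now the round key.

Call:
{"name": "jog_arm", "arguments": {
  "deltas": [
    {"xyz": [0, 0, -0.03], "delta_rot": [0, 0, 0], "grip": 0},
    {"xyz": [0, 0, -0.05], "delta_rot": [0, 0, 0], "grip": 0},
    {"xyz": [0, 0, -0.05], "delta_rot": [0, 0, 0], "grip": 0},
    {"xyz": [0.011, 0.023, -0.05], "delta_rot": [0, 0, 0], "grip": 0},
    {"xyz": [0.022, 0.0455, -0.05], "delta_rot": [0, 0, 0], "grip": 0},
    {"xyz": [0.022, 0.0455, -0.05], "delta_rot": [0, 0, 0], "grip": 0},
    {"xyz": [0.022, 0.0455, -0.05], "delta_rot": [0, 0, 0], "grip": 0}
  ]
}}

```text
time_s: 11.1
tcp_pos: [0.5719, -0.1508, 0.0705]
ee_rot: [[-0.994, 0.112, -0.0], [0.112, 0.994, -0.0], [0.0, -0.0, -1.0]]
wrist_force: [0.0, 0.1, -0.5]
gripper_width: 0.0
gripper_force: 0.0
```

```bash
python3 - <<'E'
from h import *
go((.5727,-.151,.03))
E
```

```text
(0.5727, -0.151, 0.03) [-0.0008 -0.0001  0.0405]
tcp [ 0.5719 -0.1508  0.0705] xyaw 173.59 tilt [-5.e-04 -1.e-04 -1.e+00] F [ 0.02  0.06 -0.49] t 11.1
```

Before pressing the round key, I'll check numerically that the bar key stayed down.

```bash
python3 - <<'E'
from h import *
a=cv2.cvtColor(cv2.imread("pics/s7.png"),6); b=cv2.cvtColor(snap("scene","pics/s8.png"),7)
print("expected shift",proj("scene",(.589,-.198,.0495))-proj("scene",(.589,-.198,.0555)))
for n,X in(("bar",(.589,-.198,.0555)),("cross",(.606,-.245,.0555))):
    u,v=[int(round(q)) for q in proj("scene",X)]
    t=a[v-9:v+12,u-8:u+9]; s=b[v-16:v+20,u-13:u+14]
    m=cv2.matchTemplate(s,t,cv2.TM_CCOEFF_NORMED); _,mx,_,l=cv2.minMaxLoc(m); print(n,l[0]-5,l[1]-7,round(mx,2))
    for i in(a,b):
        w=i[v-12:v+14,u-8:u+9]; print([int(x) for x in w[:,5:12].mean(1)])
E
```

```text
expected shift [0.39536664 2.24789242]
bar 1 1 0.94
[135, 135, 133, 128, 116, 99, 93, 99, 104, 109, 116, 120, 125, 127, 123, 115, 103, 90, 86, 79, 69, 57, 47, 44, 41, 40]
[136, 136, 135, 130, 117, 97, 83, 80, 84, 86, 92, 101, 110, 118, 123, 127, 127, 122, 115, 106, 96, 86, 72, 56, 47, 41]
cross 0 0 1.0
[136, 131, 126, 118, 107, 92, 81, 77, 79, 88, 104, 123, 135, 134, 128, 116, 98, 78, 63, 56, 55, 49, 39, 26, 17, 15]
[136, 133, 126, 120, 111, 95, 83, 78, 81, 90, 105, 127, 136, 137, 131, 119, 99, 78, 64, 57, 54, 50, 39, 29, 19, 19]
```

The bar's brightness profile moved down about 2 px, as expected for 6 mm, while the plus key did not move. The bar is latched, so I'll press the round key.

Call:
{"name": "jog_arm", "arguments": {
  "deltas": [
    {"xyz": [-0.0008, 0, 0.03], "delta_rot": [0, 0, 0], "grip": 0},
    {"xyz": [-0.0008, 0, 0.04], "delta_rot": [0, 0, 0], "grip": 0},
    {"xyz": [-0.0008, 0, 0.044], "delta_rot": [0, 0, 0], "grip": 0},
    {"xyz": [-0.0008, 0, 0.047], "delta_rot": [0, 0, 0], "grip": 0},
    {"xyz": [-0.0008, 0, 0.049], "delta_rot": [0, 0, 0], "grip": 0},
    {"xyz": [-0.0008, 0, 0.05], "delta_rot": [0, 0, 0], "grip": 0},
    {"xyz": [-0.0008, 0, 0.05], "delta_rot": [0, 0, 0], "grip": 0}
  ]
}}

```text
time_s: 11.85
tcp_pos: [0.5732, -0.1516, 0.0231]
ee_rot: [[-0.994, 0.113, 0.001], [0.113, 0.994, -0.001], [-0.001, -0.001, -1.0]]
wrist_force: [-10.7, 0.1, 15.8]
gripper_width: 0.0001
gripper_force: 8.1
```

Fully down at the same stop height (0.023). Now I'll lift clear.

Call:
{"name": "jog_arm", "arguments": {
  "deltas": [
    {"xyz": [0, 0, -0.02], "delta_rot": [0, 0, 0], "grip": 0},
    {"xyz": [0, 0, -0.06], "delta_rot": [0, 0, 0], "grip": 0},
    {"xyz": [0, 0, -0.1], "delta_rot": [0, 0, 0], "grip": 0},
    {"xyz": [0, 0, -0.1], "delta_rot": [0, 0, 0], "grip": 0},
    {"xyz": [0, 0, -0.1], "delta_rot": [0, 0, 0], "grip": 0}
  ]
}}

```text
time_s: 12.35
tcp_pos: [0.5736, -0.1513, 0.1225]
ee_rot: [[-0.994, 0.113, 0.003], [0.113, 0.994, -0.001], [-0.003, -0.0, -1.0]]
wrist_force: [0.2, 0.1, -0.7]
gripper_width: 0.0002
gripper_force: 0.0
```

```bash
python3 - <<'E'
from h import *
print(sensors.sense()["tcp_pos"]); print(env.sign_off())
E
```

```text
[ 0.57358932 -0.15134355  0.12246976]
the job is handed in; nothing more can be done
None
```

I switched the large rocker fully on, latched the bar key down and pressed and released the round key, in that order, then handed the job in at about 12 s; the sign-off returned no verdict, and I did not check the lamp or the round key's return by camera.

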